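# Stand the fallen test tile back up in the display row

### The job

One of the L-shaped clay test tiles has fallen over on its back behind the row. Push on it with the fingertips, without picking it up, so that it tips back up and stands on its foot like its neighbours; then push it forward along the board into the empty place until its foot is flush against the lip. Leave everything else where it is.

Things in the scene. Friction and masses are not known exactly. Their poses are not given: they have to be found in the camera images.
- tile: Fallen L-shaped tile, pale fired clay with a blue glaze patch on the plate (all tiles alike), about 0.12 kg, 52 mm wide (y axis), 8 mm thick throughout. Origin: middle of the heel edge, the outer corner of the L. From it the plate runs 70 mm along the tile's own -x and the foot 55 mm along its own +z (outside lengths). Fallen: plate flat towards the robot, foot straight up. Standing: own x straight down
- toe (a point): Middle of the end edge of the tile's foot, on its underside, 55 mm from the heel edge (axes as the tile's). The tile tips about its heel edge, the foot going over towards the lip when pushed on its inside face (the one away from the lip); past about 55 degrees it falls onto its foot by itself. It only rests on the board and may slide under the push
- home (a point): Empty place: point on the board's top (15 mm above the table) at the inner face of the lip, in front of the middle of its label block. x points square onto the lip, away from the robot, y along the lip, z up. At the start the tile's heel edge is 85 to 110 mm from the lip and up to 10 mm to one side, the tile turned up to 0.2 rad
- board: Fixed flat wooden board, 260 mm deep (x), 480 mm long (y), 15 mm thick, origin at the centre of its underside. Lip along its far edge: inner face 105 mm ahead of the origin, 12 mm high, 18 mm thick. Four places 110 mm apart, each with a wooden label block (34 x 12 mm, 22 mm high) on top of the lip. Places are 55 and 165 mm either side of the middle
- tile_b: A neighbour tile of the same make, standing with its foot to the lip; leave alone. Origin: middle of the underside edge at the back of its plate; x points along its foot, 55 mm long, to the lip; z up, plate 70 mm high, 52 mm wide
- tile_c: Another standing neighbour tile, as tile_b; leave alone
- cup: A clay cup, 60 mm across and 60 mm high, standing in another of the four places (the order varies); leave alone. Origin: centre of its underside
- glaze_bottle: White glaze bottle, 60 mm across, 150 mm high, on the table to the left of the board; leave alone. Origin: centre of its underside
- bowl: White bowl, 120 mm across, 55 mm high, on the table to the left of the board; leave alone. Origin: centre of its underside
- jar: Glass jar, 64 mm across, 75 mm high, on the table to the right of the board; leave alone. Origin: centre of its underside
- brush: Brush lying on the table to the right of the board, its length along x; leave alone. Origin: on its underside
Not all that is in view belongs to the job. Leave any yellow look-alike of the tile alone.

How it is judged (in metres and radians):
On the way:
1. the fallen tile stands upright on its foot (angle between tile's own x axis and vertical above 3.02 rad and height (world z) of tile between 0.01 and 0.02 m), for 0.2 s.
At the end, for the whole second after the job is handed in: The tile stands upright on its foot (within 0.1 rad), at rest on the board, its toe edge within 4 mm of the lip and square to it within 0.1 rad, the middle of the foot within 22 mm of the middle of its place; nothing else has been displaced (angle between tile's own x axis and vertical above 3.04 rad and height (world z) of tile between 0.011 and 0.019 m and x of toe in the frame of home between -0.004 and 0.003 m and y of toe in the frame of home between -0.022 and 0.022 m and angle between the z axis of tile and the x axis of home, either way round below 0.1 rad and linear speed of tile below 0.01 m/s and angular speed of tile below 0.1 rad/s); the robot touches nothing.
It fails at once if the tile is lifted off the board (its heel edge more than 15 mm up) (height (world z) of tile above 0.03 m).
It fails at once if a neighbour on the board is shifted by more than 8 mm or tipped (distance of any of tile_b, tile_c, cup from where it was at the start of the episode above 0.008 m or angle between any of tile_b, tile_c, cup's own z axis and vertical above 0.2 rad).
It fails at once if a thing standing on the table is shifted by more than 15 mm (distance of any of glaze_bottle, bowl, jar, brush from where it was at the start of the episode above 0.015 m).
It also fails if it takes over 45 s, if anything falls off the work surface, if the arm or the gripper's body presses on something with over 40 N, if the wrist force passes 120 N, or if a joint passes its speed limit or range.

### The arm

A 6-joint arm with a two-finger parallel gripper is mounted at the origin on the work surface. World frame = base frame: x ahead of the robot, y to its left, z up, the work surface at z = 0. Lengths are in mm, angles in rad, forces in N, time in s.
With the tool pointing down it reaches from about 275 to 1000 mm from the base axis. Payload 8.4 kg.
Tool frame: the origin (TCP) lies at the very end of the fingers, on their centre line; the grasp point (between the pads) lies 19 mm behind it (r.tcp_to_grasp is the distance from the TCP to the grasp point, in mm); z points along the fingers, y is the line along which they close (so a half turn about z gives the same grasp; the last joint's range is limited). The gripper opens to 85 mm and grips with 20 to 120 N. Pads are 22 mm wide; open, the fingers measure 114 mm over their backs; the gripper's body (76 mm by 85 mm) begins 54 mm behind the grasp point. The pads swing forward as they close: fully open they stand 13 mm farther back than shut.
Start: joints at [1.151, 0.353, 1.633, -0, 1.155, -0.002], TCP at [253.593, 571.243, 231.281] pointing down, gripper open.
Joint ranges: [-2.63, 2.63], [-0.92, 2.1], [0.06, 2.66], [-1.3, 4.44], [0, 2.69], [-3.02, 3.02]. Speed limits (rad/s): [2.22, 2.22, 2.79, 3.14, 3.14, 3.14].

### API

Orientations are given as [roll, pitch, yaw] about the fixed x, y, z axes, in that order (R = Rz(yaw) Ry(pitch) Rx(roll)).
In Python, from rig import r gives the robot as it stands. The module is installed in compiled form; this text tells all that it offers.
- The arm moves only by the tool play_rows, never from a script. Its argument "rows" is a list of rows, each an object with "dp": the shift along the tool's x, y, z in units of 40 mm (1.0 is 40 mm), a list of three; "turn": the turn, a rotation vector about the tool's x, y, z in units of 6 degrees (1.0 is 6 degrees), a list of three; "fingers": the closure, from 0 (fully open) to 1 (shut). In form: [{"dp": [tx, ty, tz], "turn": [wx, wy, wz], "fingers": fingers}, ...]. A call has 1 to 5 rows; each row shifts and turns the commanded pose from where the row before left it, along the tool's axes as they then stand; what a row does not reach is not made up. A row lasts 1/12 s, in which the tool goes at most 41.7 mm and 7.16 degrees, less where a joint would pass 70% of its speed; a pose out of reach is approached as far as the arm can. A call is refused whole if a number of a shift passes 1 or a number of a turn 1, either way. A call with a gripper value outside its range is refused whole. The fingers move at their own pace and stop on an object; "force" is the grip in N (left out, the last holds). Time passes only in rows, so rows that do not move let the fingers close. It gives the time, the measured TCP pose, the force, the opening and the grip force at its end, in the units of the state.
- r.sense(): the state, without advancing time (a new reading comes with each control period).
- r.grab_frame(name): name is "scene" or "top" or "wrist"; returns a dict with "pixels" (420x560x3 uint8, red, green, blue), "fx", "fy", "cx", "cy" (pixels), "pose" (4x4, takes a point from camera to world coordinates). Camera axes: x right, y down, z forward; pixel columns grow to the right and rows downward; lengths in mm; the calibration is good to about 2 mm. A picture is of the moment at which its call begins. There is no depth.
- r.sign_off(): hands the job in; it is judged then, once.
The state is a dict: "clock": time; "qpos": joint angles; "qvel": joint speeds; "joint_efforts": joint torques, N m; "eef_pos": TCP position; "tcp_rot": TCP orientation; "contact_force": force on the tool from outside, world axes, zero at the start; "wrist_torque": the same for the moment, N m; "opening": opening from 0.0 (shut) to 1.0 (fully open); "grasp_force": force on a finger pad.
Only numpy, scipy, OpenCV 4.12 (cv2) and the standard library are available. Lean on these libraries where they do the work, as an engineer would, in place of code of your own. Each camera call takes 0.05 s, during which the arm holds its last target. There are 200 camera calls.

## Working session

There is one attempt and no reset: what is moved stays moved. The work goes in short steps, Python scripts to look and compute and a tool call to move; the robot and the scene stay as the last step left them, time stands still between calls to the robot, and variables do not carry over. Pictures are saved under pics/ and viewed, at most 10 in all, crops included, and the job is handed in when it is done.

Besides the shell and the picture viewer there is one more tool, called after ">>>" in YAML: its name, and indented under it one key for each argument. play_rows: Moves the arm, as the interface text tells. Its arguments: {"type":"object","properties":{"rows":{"type":"array"},"force":{"type":"number"}},"required":["rows"]}

```bash
mkdir -p pics; cat > h.py <<'E'
import numpy as np, cv2
from rig import r
def grab(n,save=None):
    f=r.grab_frame(n); im=cv2.cvtColor(np.asarray(f["pixels"]),cv2.COLOR_RGB2BGR)
    if save: cv2.imwrite("pics/%s.png"%save,im)
    return f,im
def ray(f,u,v):
    P=np.array(f["pose"]); d=P[:3,:3]@np.array([(u-f["cx"])/f["fx"],(v-f["cy"])/f["fy"],1]); return P[:3,3],d/np.linalg.norm(d)
def onz(f,u,v,z):
    o,d=ray(f,u,v); return o+d*(z-o[2])/d[2]
def proj(f,p):
    P=np.array(f["pose"]); c=P[:3,:3].T@(np.array(p)-P[:3,3]); return f["fx"]*c[0]/c[2]+f["cx"],f["fy"]*c[1]/c[2]+f["cy"]
def tri(f1,p1,f2,p2):
    o1,d1=ray(f1,*p1);o2,d2=ray(f2,*p2)
    t=np.linalg.lstsq(np.c_[d1,-d2],o2-o1,rcond=None)[0]; a=o1+t[0]*d1;b=o2+t[1]*d2
    return (a+b)/2,np.linalg.norm(a-b)
E
python3 - <<'E'
from h import *
for n in("scene","top"):
    f,im=grab(n,n+"0"); print(n,f["fx"],f["cx"],np.round(f["pose"],2).tolist())
s=r.sense();print(s)
a=cv2.imread("pics/scene0.png");b=cv2.imread("pics/top0.png")
E
```

```text
scene 396.52670225310465 280.24000155167533 [[-0.8, 0.33, -0.5, 961.56], [0.6, 0.44, -0.67, 676.73], [-0.0, -0.84, -0.55, 617.76], [0.0, 0.0, 0.0, 1.0]]
top 420.95291481404274 283.08974715864434 [[0.01, -1.0, 0.07, 398.01], [-1.0, -0.0, 0.02, -4.55], [-0.02, -0.07, -1.0, 1226.18], [0.0, 0.0, 0.0, 1.0]]
{'clock': 0.1, 'qpos': array([ 1.15062149e+00,  3.53609022e-01,  1.63408829e+00, -2.80941995e-05,
        1.15521412e+00, -2.39911645e-03]), 'qvel': array([ 0.00122523, -0.0027192 , -0.00272306,  0.00290693,  0.00038127,
        0.00077719]), 'joint_efforts': array([-6.98013682e-04, -6.06354046e+01, -3.42816567e+01, -8.86234352e-05,
        4.02896869e-03,  2.43492104e-05]), 'eef_pos': array([253.4037775 , 570.83070594, 230.60573563]), 'tcp_rot': array([-3.14027382e+00,  2.25239095e-05,  2.72382831e+00]), 'contact_force': array([ 0.06641261,  0.80056281, -0.30105236]), 'wrist_torque': array([-0.04018283,  0.05120303,  0.00844607]), 'grasp_force': 0.0, 'opening': 1.000223602305717}
```

View pics/scene0.png

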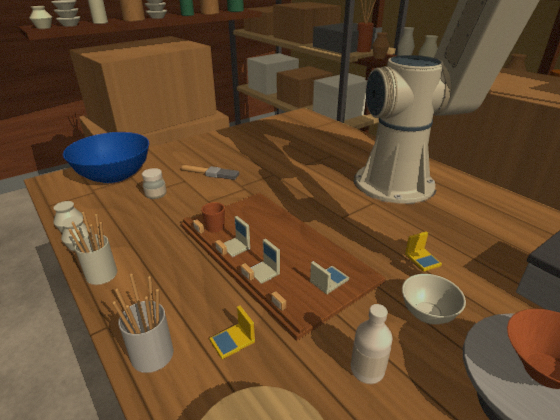

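View pics/top0.png

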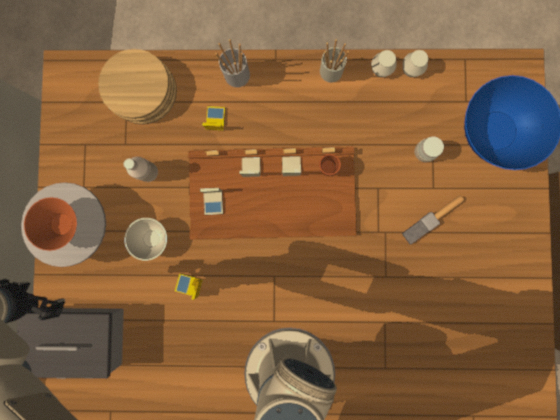

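Top view: the fallen tile is at (212,201), with blue plate towards the robot and the foot's pale edge at (210,190). The empty place is at label (212,153). Possible confusions are the standing neighbours at (251,165) and (291,165), and the yellow look-alikes at (215,117) and (188,286). In the scene view the fallen tile is at (328,277). I'll check that choice in a close crop.

```bash
python3 - <<'E'
from h import *
a=cv2.imread("pics/top0.png")[140:230,180:270];b=cv2.imread("pics/scene0.png")[245:315,260:360]
A=cv2.resize(a,(400,400),interpolation=cv2.INTER_CUBIC);B=cv2.resize(b,(400,280),interpolation=cv2.INTER_CUBIC)
c=np.zeros((400,800,3),np.uint8);c[:,:400]=A;c[:280,400:]=B;cv2.imwrite("pics/crop.png",c)
f,im=grab("top");g,im2=grab("scene")
hsv=cv2.cvtColor(im,cv2.COLOR_BGR2HSV)
def comps(im,roi,lo,hi,mina=5):
    m=np.zeros(im.shape[:2],np.uint8);x0,x1,y0,y1=roi
    m[y0:y1,x0:x1]=cv2.inRange(cv2.cvtColor(im,cv2.COLOR_BGR2HSV),lo,hi)[y0:y1,x0:x1]
    n,l,st,c=cv2.connectedComponentsWithStats(m)
    for i in range(1,n):
        if st[i,4]>=mina:
            k=cv2.findContours((l==i).astype(np.uint8),0,2)[0][0]
            print(st[i].tolist(),c[i].round(1).tolist(),cv2.boxPoints(cv2.minAreaRect(k)).round(1).tolist())
print("pale top");comps(im,(185,345,143,235),(0,0,130),(179,80,255))
print("label top");comps(im,(185,345,143,160),(8,80,150),(30,200,255))
print("blue top");comps(im,(185,345,143,235),(95,80,40),(125,255,255))
print("blue scene");comps(im2,(180,385,190,320),(95,80,40),(125,255,255))
print("pale scene");comps(im2,(180,385,190,320),(0,0,130),(179,80,255))
print("label scene");comps(im2,(180,385,190,320),(8,80,150),(30,200,255))
E
```

```text
pale top
[253, 157, 6, 3, 11] [255.5, 157.9] [[253.0, 157.0], [258.0, 157.0], [258.0, 159.0], [253.0, 159.0]]
[240, 163, 19, 11, 82] [249.7, 170.7] [[239.60000610351562, 172.1999969482422], [244.60000610351562, 162.8000030517578], [259.29998779296875, 170.6999969482422], [254.1999969482422, 180.10000610351562]]
[283, 163, 18, 10, 86] [291.5, 169.5] [[283.0, 163.0], [300.0, 163.0], [300.0, 172.0], [283.0, 172.0]]
[201, 189, 18, 5, 52] [209.2, 190.2] [[201.0, 189.0], [218.0, 189.0], [218.0, 193.0], [201.0, 193.0]]
[219, 192, 3, 4, 9] [220.3, 193.3] [[219.0, 192.0], [221.0, 192.0], [221.0, 195.0], [219.0, 195.0]]
[204, 199, 19, 15, 138] [213.4, 206.3] [[203.60000610351562, 200.39999389648438], [220.6999969482422, 198.5], [222.1999969482422, 212.0], [205.10000610351562, 213.89999389648438]]
label top
[185, 146, 151, 14, 896] [255.0, 149.6] [[185.0, 146.0], [335.0, 146.0], [335.0, 159.0], [185.0, 159.0]]
[339, 146, 6, 2, 7] [341.9, 146.1] [[339.0, 146.0], [344.0, 146.0], [344.0, 147.0], [339.0, 147.0]]
[228, 150, 9, 4, 16] [232.4, 151.8] [[227.6999969482422, 151.1999969482422], [235.80000
[... 2890 characters left out ...]
3.0]]
[270, 242, 8, 7, 8] [273.5, 245.1] [[269.6000061035156, 242.5], [270.0, 242.0], [277.20001220703125, 247.8000030517578], [276.79998779296875, 248.1999969482422]]
[242, 263, 13, 17, 90] [248.7, 270.4] [[241.10000610351562, 264.5], [247.3000030517578, 260.70001220703125], [256.6000061035156, 275.79998779296875], [250.39999389648438, 279.6000061035156]]
[317, 264, 5, 4, 5] [319.0, 265.4] [[316.79998779296875, 264.20001220703125], [317.20001220703125, 263.79998779296875], [321.29998779296875, 266.5], [321.0, 267.0]]
[272, 292, 14, 18, 94] [279.6, 298.7] [[271.3999938964844, 293.1000061035156], [277.6000061035156, 288.8999938964844], [288.20001220703125, 304.79998779296875], [282.0, 309.0]]
```

View pics/crop.png

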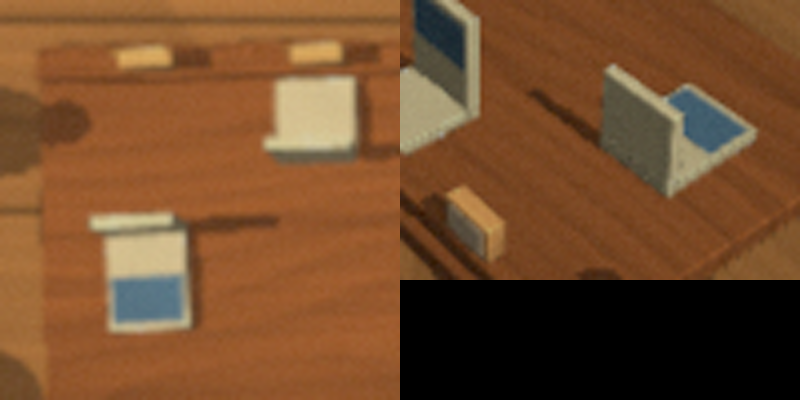

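The crop confirms it: a pale tile with its blue plate flat and its foot up. Top-crop foot edge runs (90,217)–(173,213), label centre at (144,56). Scene-crop foot corners are (605,67) and (672,118), heel corners (601,140) and (668,194).

```bash
python3 - <<'E'
from h import *
f,_=grab("top");g,_=grab("scene")
T=lambda u,v:((u+.5)/(400/90)-.5+180,(v+.5)/(400/90)-.5+140)
S=lambda u,v:((u-400+.5)/4-.5+260,(v+.5)/4-.5+245)
for n,a,b in(("footL tip",(90,216),(672,118)),("footR tip",(172,213),(606,67)),("plate corner L",(108,331),(756,131)),("labL far",(118,47),(450,188))):
    print(n,[np.round(x,1) for x in tri(f,T(*a),g,S(*b))])
for n,a in(("heel L",(668,194)),("heel R",(601,141))): print(n,onz(g,*S(*a),15).round(1))
for n,a,z in(("plL",(108,331),23),("plR",(191,328),23),("label c",(144,52),49),("label2 c",(316,48),49),("lip in@40",(60,80),27),("lip in@380",(250,76),27),("footL",(90,216),70),("footR",(172,213),70),("tileb toe L",(276,78),23),("toe R",(355,76),23)):
    print(n,onz(f,*T(*a),z).round(1))
for n,p in (("labels",(279.6,298.7)),("l2",(248.7,270.4))): print(n,onz(g,*p,42).round(1))
E
```

```text
footL tip [array([522.2, 247.7,  70. ]), np.float64(0.9)]
footR tip [array([523.7, 196.9,  70.2]), np.float64(0.4)]
plate corner L [array([452.9, 245.1,  21.1]), np.float64(1.7)]
labL far [array([635.5, 226.7,  71.1]), np.float64(18.3)]
heel L [520.3 247.   15. ]
heel R [522.3 194.7  15. ]
plL [452.2 245.3  23. ]
plR [454.4 191.6  23. ]
label c [629.3 220.   49. ]
label2 c [632.1 110.1  49. ]
lip in@40 [615.2 278.6  27. ]
lip in@380 [618.  154.9  27. ]
footL [521.8 248.1  70. ]
footR [523.8 196.8  70. ]
tileb toe L [617.5 138.5  23. ]
toe R [618.9  87.   23. ]
labels [625.3 221.6  42. ]
l2 [628.7 114.   42. ]
```

Height and size checks hold: foot tip at z 70, width 51–52 mm, plate 70 mm. The tile is nearly square to the lip, with its heel at about (522,221) and home at about (617,220). I'll move with the tool's x along world −x.

>>> play_rows:
  rows:
    - {"dp":[0,0,0],"turn":[0,0,-0.85],"fingers":0.87}
    - {"dp":[0,0,0],"turn":[0,0,-0.85],"fingers":0.87}
    - {"dp":[0,0,0],"turn":[0,0,-0.85],"fingers":0.87}
    - {"dp":[0,0,0],"turn":[0,0,-0.85],"fingers":0.87}
    - {"dp":[0,0,0],"turn":[0,0,-0.85],"fingers":0.87}

```text
clock: 0.72
eef_pos: [253.6, 571.2, 231.2]
tcp_rot: [-3.141, -0.0, -3.11]
contact_force: [0.4, -0.1, 0.2]
opening: 0.3
grasp_force: 0.0
```

>>> play_rows:
  rows:
    - {"dp":[-0.38,-0.6,0.1],"turn":[0,0,0],"fingers":0.87}
    - {"dp":[-0.38,-0.6,0.1],"turn":[0,0,0],"fingers":0.87}
    - {"dp":[-0.38,-0.6,0.1],"turn":[0,0,0],"fingers":0.87}
    - {"dp":[-0.38,-0.6,0.1],"turn":[0,0,0],"fingers":0.87}
    - {"dp":[-0.38,-0.6,0.1],"turn":[0,0,0],"fingers":0.87}

```text
clock: 1.13
eef_pos: [333.3, 452.3, 211.1]
tcp_rot: [3.142, 0.0, -3.114]
contact_force: [0.1, -0.8, 0.5]
opening: 0.131
grasp_force: 0.0
```

>>> play_rows:
  rows:
    - {"dp":[-0.38,-0.6,0.1],"turn":[0,0,0],"fingers":0.87}
    - {"dp":[-0.38,-0.6,0.1],"turn":[0,0,0],"fingers":0.87}
    - {"dp":[-0.38,-0.6,0.1],"turn":[0,0,0],"fingers":0.87}
    - {"dp":[-0.38,-0.6,0.1],"turn":[0,0,0],"fingers":0.87}
    - {"dp":[-0.38,-0.6,0.1],"turn":[0,0,0],"fingers":0.87}

```text
clock: 1.55
eef_pos: [412.7, 334.3, 191.2]
tcp_rot: [3.141, 0.0, -3.114]
contact_force: [0.4, -0.0, -0.4]
opening: 0.13
grasp_force: 0.0
```

>>> play_rows:
  rows:
    - {"dp":[-0.35,-0.58,0.4],"turn":[0,0,0],"fingers":0.87}
    - {"dp":[-0.35,-0.58,0.4],"turn":[0,0,0],"fingers":0.87}
    - {"dp":[-0.35,-0.58,0.4],"turn":[0,0,0],"fingers":0.87}
    - {"dp":[-0.35,-0.58,0.4],"turn":[0,0,0],"fingers":0.87}
    - {"dp":[-0.35,-0.58,0.4],"turn":[0,0,0],"fingers":0.87}

```text
clock: 1.97
eef_pos: [485.9, 220.3, 110.7]
tcp_rot: [3.141, 0.0, -3.114]
contact_force: [0.5, -0.1, 0.3]
opening: 0.13
grasp_force: 0.0
```

```bash
python3 - <<'E'
from h import *
f,im=grab("wrist","w1");g,im2=grab("scene");s=r.sense();print(s["eef_pos"],s["tcp_rot"])
for p in((522,248,70),(524,196,70),(617,220,15)): print(p,np.round(proj(f,p),1))
c=cv2.resize(im2[225:345,230:390],(560,420),interpolation=cv2.INTER_CUBIC)
cv2.imwrite("pics/w1.png",cv2.resize(np.hstack([im,c]),(800,300)))
E
```

```text
[485.38383632 218.2108616  109.05612028] [-3.13963341e+00 -2.88900670e-03 -3.11705179e+00]
(522, 248, 70) [321.1 281.1]
(524, 196, 70) [246.1 281.9]
(617, 220, 15) [279.1 340.3]
```

View pics/w1.png

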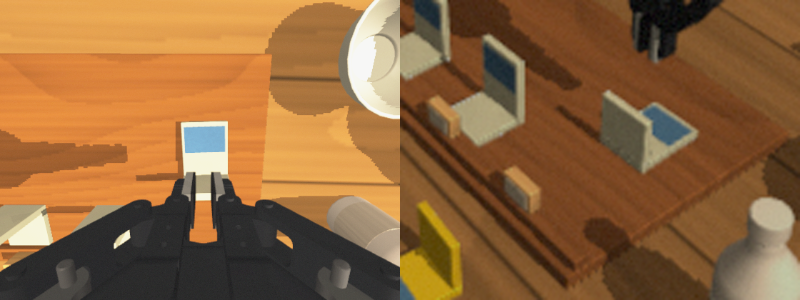

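Wrist view: the closed fingers at about (203,178) sit over the plate just behind the foot, centred on the tile. The scene crop shows the same. I'll descend and push forward.

>>> play_rows:
  rows:
    - {"dp":[0,0.05,0.6],"turn":[0,0,0],"fingers":0.87}
    - {"dp":[0,0,0.6],"turn":[0,0,0],"fingers":0.87}
    - {"dp":[0,0,0],"turn":[0,0,0],"fingers":0.87}
    - {"dp":[-0.2,0,0],"turn":[0,0,0],"fingers":0.87}
    - {"dp":[-0.2,0,0],"turn":[0,0,0],"fingers":0.87}

```text
clock: 2.48
eef_pos: [502.0, 224.6, 64.4]
tcp_rot: [3.141, 0.001, -3.113]
contact_force: [-0.2, 0.6, 0.1]
opening: 0.132
grasp_force: 0.0
```

```bash
python3 - <<'E'
from h import *
f,im=grab("scene");s=r.sense();print(s["eef_pos"],s["contact_force"])
cv2.imwrite("pics/s2.png",cv2.resize(im[225:345,230:390],(640,480),interpolation=cv2.INTER_CUBIC))
E
```

```text
[504.51839561 225.04701014  65.08741926] [1.87229529 0.11106352 0.7937376 ]
```

View pics/s2.png

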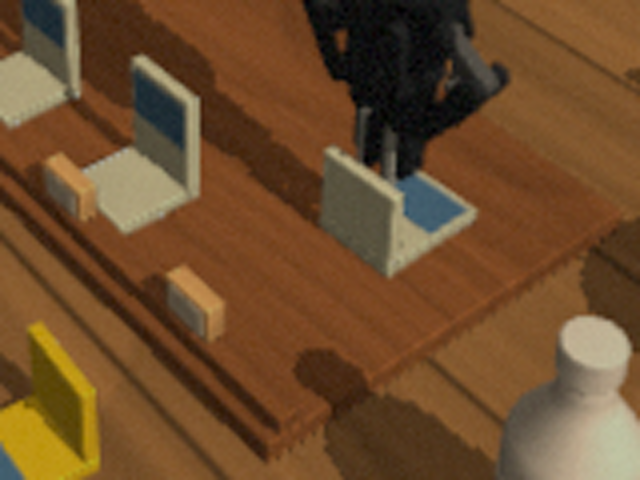

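Scene crop: the fingers stand just behind the foot (foot at (365,210), fingers at (390,165)). I'll lower 5 mm and start tipping along the arc.

>>> play_rows:
  rows:
    - {"dp":[0.1,-0.05,0.1],"turn":[0,0,0],"fingers":0.87}
    - {"dp":[-0.1,0,0],"turn":[0,0,0],"fingers":0.87}
    - {"dp":[-0.1,0,0],"turn":[0,0,0],"fingers":0.87}
    - {"dp":[-0.1,0,0],"turn":[0,0,0],"fingers":0.87}
    - {"dp":[-0.1,0,0],"turn":[0,0,0],"fingers":0.87}

```text
clock: 2.95
eef_pos: [513.7, 222.3, 59.6]
tcp_rot: [3.141, 0.0, -3.114]
contact_force: [-1.3, 0.4, 0.6]
opening: 0.131
grasp_force: 0.3
```

```bash
python3 - <<'E'
from h import *
f,im=grab("scene");s=r.sense();print(s["eef_pos"],s["contact_force"])
cv2.imwrite("pics/s3.png",cv2.resize(im[225:345,230:390],(640,480),interpolation=cv2.INTER_CUBIC))
E
```

```text
[514.61303489 222.41795947  59.65489234] [ 0.32440176  0.71590875 -0.23532664]
```

View pics/s3.png

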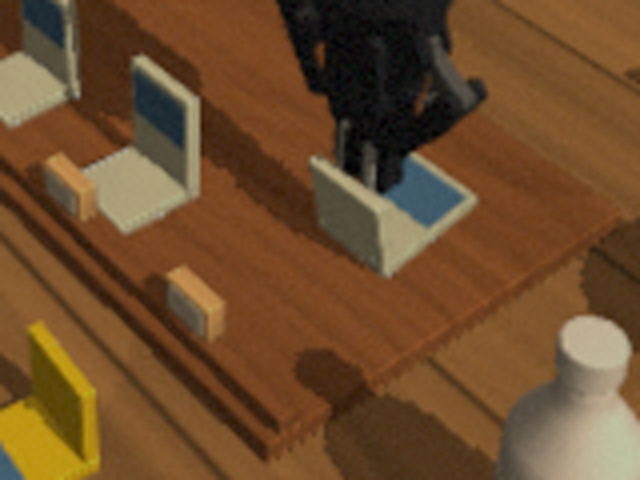

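The tile is tipping about its heel with no slide (heel corner still at (390,272)). I'll continue along the arc.

>>> play_rows:
  rows:
    - {"dp":[-0.1,0,0.02],"turn":[0,0,0],"fingers":0.87}
    - {"dp":[-0.1,0,0.02],"turn":[0,0,0],"fingers":0.87}
    - {"dp":[-0.1,0,0.03],"turn":[0,0,0],"fingers":0.87}
    - {"dp":[-0.1,0,0.04],"turn":[0,0,0],"fingers":0.87}
    - {"dp":[-0.1,0,0.05],"turn":[0,0,0],"fingers":0.87}

```text
clock: 3.42
eef_pos: [533.7, 222.8, 52.7]
tcp_rot: [3.142, 0.0, -3.114]
contact_force: [-0.1, 0.3, 1.0]
opening: 0.13
grasp_force: 0.2
```

>>> play_rows:
  rows:
    - {"dp":[-0.1,0,0.06],"turn":[0,0,0],"fingers":0.87}
    - {"dp":[-0.1,0,0.07],"turn":[0,0,0],"fingers":0.87}
    - {"dp":[-0.1,0,0.08],"turn":[0,0,0],"fingers":0.87}
    - {"dp":[-0.05,0,0.08],"turn":[0,0,0],"fingers":0.87}
    - {"dp":[0,0,0],"turn":[0,0,0],"fingers":0.87}

```text
clock: 3.83
eef_pos: [547.3, 223.0, 40.5]
tcp_rot: [-3.141, -0.001, -3.114]
contact_force: [-0.4, 0.8, 0.3]
opening: 0.13
grasp_force: 0.0
```

```bash
python3 - <<'E'
from h import *
f,im=grab("scene");s=r.sense();print(s["eef_pos"],s["contact_force"])
cv2.imwrite("pics/s4.png",cv2.resize(im[225:345,230:390],(640,480),interpolation=cv2.INTER_CUBIC))
E
```

```text
[547.00873823 222.93156906  40.68051666] [-0.96628857  0.34905481  0.42921156]
```

View pics/s4.png

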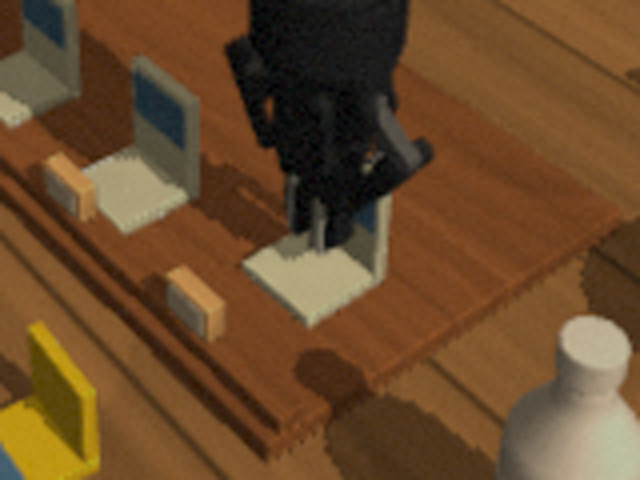

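The tile stands on its foot (foot at (315,275), plate at (375,235)). I'll rise out, go round behind the plate and come down low.

>>> play_rows:
  rows:
    - {"dp":[0,0,-0.4],"turn":[0,0,0],"fingers":0.87}
    - {"dp":[0,0,-0.9],"turn":[0,0,0],"fingers":0.87}
    - {"dp":[0,0,-0.9],"turn":[0,0,0],"fingers":0.87}
    - {"dp":[0.85,-0.02,0],"turn":[0,0,0],"fingers":0.87}
    - {"dp":[0.85,-0.02,0],"turn":[0,0,0],"fingers":0.87}

```text
clock: 4.3
eef_pos: [481.1, 220.5, 131.7]
tcp_rot: [3.139, 0.006, -3.115]
contact_force: [-1.4, 0.7, -0.1]
opening: 0.131
grasp_force: 0.0
```

>>> play_rows:
  rows:
    - {"dp":[0,0,0],"turn":[0,0,0],"fingers":0.87}
    - {"dp":[0,0,0.9],"turn":[0,0,0],"fingers":0.87}
    - {"dp":[0,0,0.9],"turn":[0,0,0],"fingers":0.87}
    - {"dp":[0,0,0.75],"turn":[0,0,0],"fingers":0.87}
    - {"dp":[0,0,0],"turn":[0,0,0],"fingers":0.87}

```text
clock: 4.72
eef_pos: [475.6, 218.1, 22.7]
tcp_rot: [-3.138, -0.008, -3.114]
contact_force: [-1.7, -0.8, -0.8]
opening: 0.131
grasp_force: 0.0
```

```bash
python3 - <<'E'
from h import *
f,im=grab("top");g,im2=grab("scene");s=r.sense();print(s["eef_pos"],s["contact_force"])
A=cv2.resize(im[140:230,180:270],(400,400),interpolation=cv2.INTER_CUBIC);B=cv2.resize(im2[225:345,230:390],(400,300),interpolation=cv2.INTER_CUBIC)
c=np.zeros((400,800,3),np.uint8);c[:,:400]=A;c[:300,400:]=B;cv2.imwrite("pics/s5.png",c)
E
```

```text
[478.45309103 219.31563091  26.92372412] [-0.04259423 -0.09653951  0.96433307]
```

View pics/s5.png

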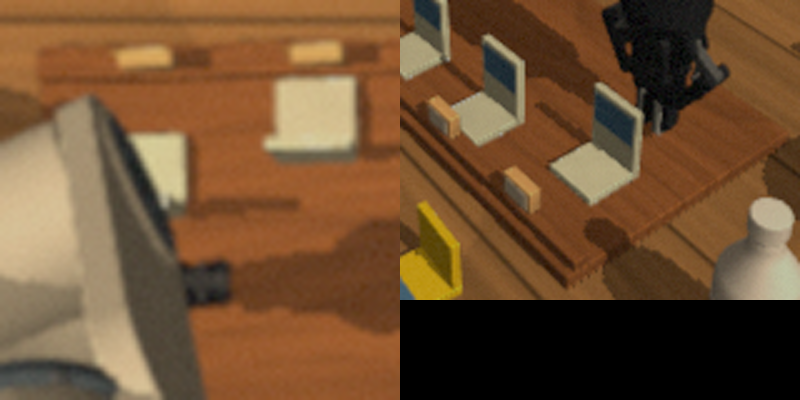

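Top crop: the standing tile's toe corner is at (187,133), about 35 mm short of the lip. The fingers are low behind the plate at about (210,283). I'll approach, then push slowly.

>>> play_rows:
  rows:
    - {"dp":[-0.35,0.04,0.03],"turn":[0,0,0],"fingers":0.87}
    - {"dp":[-0.35,0,0],"turn":[0,0,0],"fingers":0.87}
    - {"dp":[-0.15,0,0],"turn":[0,0,0],"fingers":0.87}
    - {"dp":[-0.1,0,0],"turn":[0,0,0],"fingers":0.87}
    - {"dp":[-0.1,0,0],"turn":[0,0,0],"fingers":0.87}

```text
clock: 5.23
eef_pos: [521.7, 222.5, 27.3]
tcp_rot: [3.141, 0.001, -3.115]
contact_force: [-0.7, 0.3, 0.8]
opening: 0.129
grasp_force: 0.0
```

>>> play_rows:
  rows:
    - {"dp":[-0.1,0,0],"turn":[0,0,0],"fingers":0.87}
    - {"dp":[-0.1,0,0],"turn":[0,0,0],"fingers":0.87}
    - {"dp":[-0.1,0,0],"turn":[0,0,0],"fingers":0.87}
    - {"dp":[-0.1,0,0],"turn":[0,0,0],"fingers":0.87}
    - {"dp":[-0.1,0,0],"turn":[0,0,0],"fingers":0.87}

```text
clock: 5.65
eef_pos: [541.4, 222.9, 26.0]
tcp_rot: [-3.141, -0.0, -3.114]
contact_force: [-1.6, -0.5, 0.8]
opening: 0.131
grasp_force: 0.0
```

Expected contact with the lip is at TCP x of about 551. I'll advance slowly and watch the force.

>>> play_rows:
  rows:
    - {"dp":[-0.05,0,0],"turn":[0,0,0],"fingers":0.87}
    - {"dp":[-0.05,0,0],"turn":[0,0,0],"fingers":0.87}
    - {"dp":[-0.05,0,0],"turn":[0,0,0],"fingers":0.87}
    - {"dp":[-0.03,0,0],"turn":[0,0,0],"fingers":0.87}
    - {"dp":[0,0,0],"turn":[0,0,0],"fingers":0.87}

```text
clock: 6.07
eef_pos: [548.5, 223.1, 26.0]
tcp_rot: [-3.142, -0.0, -3.114]
contact_force: [-0.4, 0.2, 0.1]
opening: 0.128
grasp_force: 0.0
```

```bash
python3 - <<'E'
from h import *
f,im=grab("top");g,im2=grab("scene");s=r.sense();print(s["eef_pos"],s["contact_force"])
A=cv2.resize(im[140:230,180:270],(400,400),interpolation=cv2.INTER_CUBIC);B=cv2.resize(im2[245:315,230:330],(400,280),interpolation=cv2.INTER_CUBIC)
c=np.zeros((400,800,3),np.uint8);c[:,:400]=A;c[:280,400:]=B;cv2.imwrite("pics/s6.png",c)
E
```

```text
[548.29414229 223.11544724  25.98547979] [-0.78291964 -0.96241358  0.76943766]
```

View pics/s6.png

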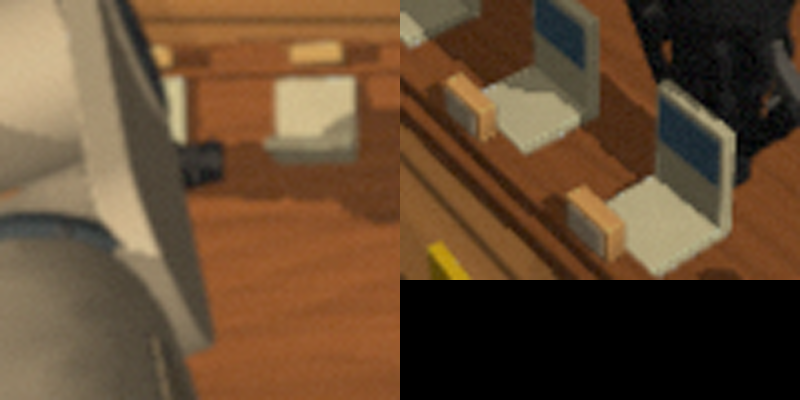

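Top crop: the toe at (185,77) is nearly at the lip line and level with the neighbour's toe, with no lip reaction yet. I'll creep forward until the force rises.

>>> play_rows:
  rows:
    - {"dp":[-0.025,0,0],"turn":[0,0,0],"fingers":0.87}
    - {"dp":[0,0,0],"turn":[0,0,0],"fingers":0.87}
    - {"dp":[-0.025,0,0],"turn":[0,0,0],"fingers":0.87}
    - {"dp":[0,0,0],"turn":[0,0,0],"fingers":0.87}

```text
clock: 6.5
eef_pos: [550.3, 223.2, 26.1]
tcp_rot: [-3.141, -0.0, -3.114]
contact_force: [-3.1, -0.7, 1.1]
opening: 0.132
grasp_force: 0.0
```

>>> play_rows:
  rows:
    - {"dp":[-0.025,0,0],"turn":[0,0,0],"fingers":0.87}
    - {"dp":[0,0,0],"turn":[0,0,0],"fingers":0.87}
    - {"dp":[0,0,0],"turn":[0,0,0],"fingers":0.87}

```text
clock: 6.75
eef_pos: [551.1, 223.2, 26.0]
tcp_rot: [-3.141, -0.001, -3.114]
contact_force: [-4.9, -0.2, 1.8]
opening: 0.131
grasp_force: 0.5
```

>>> play_rows:
  rows:
    - {"dp":[-0.025,0,0],"turn":[0,0,0],"fingers":0.87}
    - {"dp":[0,0,0],"turn":[0,0,0],"fingers":0.87}
    - {"dp":[0,0,0],"turn":[0,0,0],"fingers":0.87}

```text
clock: 7.0
eef_pos: [551.1, 223.1, 26.0]
tcp_rot: [-3.141, -0.002, -3.114]
contact_force: [-8.2, 0.2, 5.8]
opening: 0.13
grasp_force: 0.9
```

The TCP stopped at 551.1 while the force rose to 8 N, so the foot is flush against the lip. I'll back straight off, then raise.

>>> play_rows:
  rows:
    - {"dp":[0.1,0,0],"turn":[0,0,0],"fingers":0.87}
    - {"dp":[0.3,0,0],"turn":[0,0,0],"fingers":0.87}
    - {"dp":[0.9,0,0],"turn":[0,0,0],"fingers":0.87}
    - {"dp":[0.9,0,0],"turn":[0,0,0],"fingers":0.87}
    - {"dp":[0,0,-0.9],"turn":[0,0,0],"fingers":0.87}

```text
clock: 7.42
eef_pos: [453.4, 217.1, 56.3]
tcp_rot: [-3.135, -0.015, -3.114]
contact_force: [-1.4, -1.4, -0.4]
opening: 0.131
grasp_force: 0.0
```

>>> play_rows:
  rows:
    - {"dp":[0.5,0,-0.8],"turn":[0,0,0],"fingers":0.87}
    - {"dp":[0.9,0.3,0],"turn":[0,0,0],"fingers":0.87}
    - {"dp":[0.9,0.3,0],"turn":[0,0,0],"fingers":0.87}
    - {"dp":[0,0,0],"turn":[0,0,0],"fingers":0.87}
    - {"dp":[0,0,0],"turn":[0,0,0],"fingers":0.87}

```text
clock: 7.83
eef_pos: [371.1, 243.0, 94.6]
tcp_rot: [3.141, 0.002, -3.112]
contact_force: [0.9, 0.5, -0.1]
opening: 0.131
grasp_force: 0.0
```

```bash
python3 - <<'E'
from h import *
f,im=grab("top");g,im2=grab("scene");s=r.sense();print(s["eef_pos"],s["contact_force"])
A=cv2.resize(im[140:230,180:270],(400,400),interpolation=cv2.INTER_CUBIC);B=cv2.resize(im2[245:315,230:330],(400,280),interpolation=cv2.INTER_CUBIC)
c=np.zeros((400,800,3),np.uint8);c[:,:400]=A;c[:280,400:]=B;cv2.imwrite("pics/s7.png",c)
E
```

```text
[373.07216946 243.01931396  94.53933977] [-0.32139915  0.91575313  0.28692706]
```

View pics/s7.png

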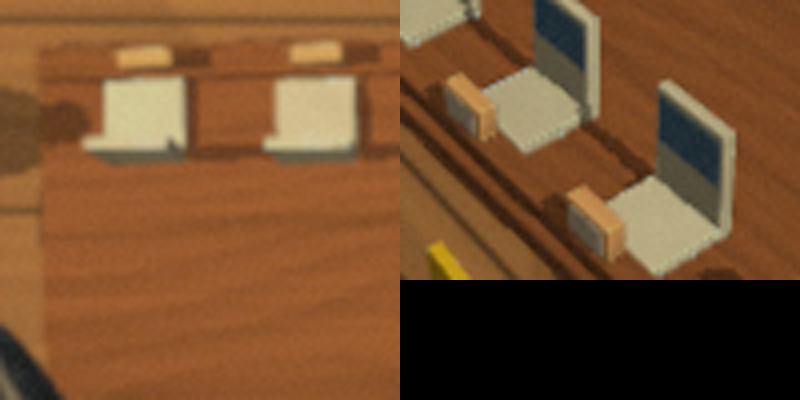

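Top crop: the foot spans (104..187, 77), flush and level with the neighbour's toe and centred on its label at (144,55). The neighbours haven't moved. I'll hand it in.

```bash
python3 -c "
from rig import r
print(r.sign_off())"
```

```text
the job is handed in; nothing more can be done
None
```

The fallen tile is standing on its foot again, pushed flush against the lip and centred in the empty place, with nothing else visibly moved. I have handed the job in; the hand-in gave no verdict, so this rests on my last pictures and force readings.

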